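# Back the binder's roller off one notch

### The arm

A 6-joint arm with a two-finger parallel gripper is mounted at the origin on the work surface. World frame = base frame: x ahead of the robot, y to its left, z up, the work surface at z = 0. Lengths are in m, angles in rad, forces in N, time in s.
With the tool pointing down it reaches from about 0.425 to 0.95 m from the base axis. Payload 3.5 kg.
Tool frame: the origin (TCP) lies at the very end of the fingers, on their centre line; the grasp point (between the pads) lies 19 mm behind it; z points along the fingers, y is the line along which they close (so a half turn about z gives the same grasp; the last joint's range is limited). The gripper opens to 85 mm and grips with 20 to 120 N. Pads are 22 mm wide; open, the fingers measure 114 mm over their backs; the gripper's body (76 mm by 85 mm) begins 54 mm behind the grasp point. The pads swing forward as they close: fully open they stand 13 mm farther back than shut.
Start: joints at [-1.351, 0.286, 1.577, -0, 1.279, -0.15], TCP at [0.244, -0.629, 0.231] pointing down, gripper open.
Joint ranges: [-2.77, 2.77], [-0.9, 2.22], [0.21, 2.48], [-1.53, 4.67], [0.24, 2.81], [-2.84, 2.84]. Speed limits (rad/s): [2.79, 2.79, 3.14, 3.14, 3.14, 3.14].

### API

Orientations are given as a unit quaternion [w, x, y, z].
In Python, from workcell import manip, eyes, job gives the robot as it stands.
- The arm moves only by the tool servo_tool, never from a script. Its argument "rows" is a list of rows, each a list of 3 entries, a list of its own where there are three numbers: the turn, a rotation vector about the tool's x, y, z in units of 6 degrees (1.0 is 6 degrees), then the shift along the tool's x, y, z in units of 40 mm (1.0 is 40 mm), then the finger opening in mm, from 0 to 85.4. In form: [[[wx, wy, wz], [x, y, z], hand], ...]. A call has 1 to 8 rows; each row is the pose to reach, as a shift and turn from the pose commanded when the call began, along the tool's axes at that moment; what a row does not reach only later rows make up. A row lasts 1/12 s, in which the tool goes at most 41.7 mm and 7.16 degrees, less where a joint would pass 70% of its speed; a pose out of reach is approached as far as the arm can. A call with a gripper value outside its range is refused whole. The fingers move at their own pace and stop on an object; the grip force is fixed at half the most. Time passes only in rows, so rows that repeat a pose let the fingers close. It gives the time, the measured TCP pose, the force, the opening and the grip force at its end, in the units of the state.
- manip.get_obs(): the state, without advancing time (a new reading comes with each control period).
- eyes.grab_frame(name): name is "side" or "top" or "wrist"; returns a dict with "frame" (420x560x3 uint8, blue, green, red), "vertical_fov" (degrees; the focal length in pixels is half the picture's height over the tangent of half this angle, whatever the lens; pixels are square), "cx", "cy" (the principal point, pixels), "R" (3x3) and "t" (3): a world point X has camera coordinates R X + t; the wrist camera has in their place "T_tool_cam" (4x4, takes a point from camera to tool coordinates, whose origin is the TCP and whose axes are the flange's). Camera axes: x right, y down, z forward; pixel columns grow to the right and rows downward; lengths in m; the calibration is good to about 2 mm. A picture is of the moment at which its call begins: read the wrist's pose just before it. There is no depth.
- job.hand_in(): hands the job in; it is judged then, once.
The state is a dict: "time_s": time; "joints": joint angles; "dq": joint speeds; "joint_torque": joint torques, N m; "eef_pos": TCP position; "orientation": TCP orientation; "ft_force": force on the tool from outside, world axes, zero at the start; "moment": the same for the moment, N m; "gripper_width": finger opening in m; "finger_force": force on a finger pad.
Only numpy, scipy, OpenCV 4.12 (cv2) and the standard library are available. Lean on these libraries where they do the work, as an engineer would, in place of code of your own. Each camera call takes 0.05 s, during which the arm holds its last target. There are 200 camera calls.

### The job

Ease the tightening roller on the bench stand by one notch: with a fingertip tip the ratchet pawl up out of the toothed wheel, push the peg wheel backward (towards the pawl's side) by one notch, then tip the pawl back down so that it drops between the next two teeth and holds there. It takes nothing but pushes with the fingers: pick nothing up, and leave the things lying around where they are.

Things in the scene. Friction and masses are not known exactly. Their poses are not given: they have to be found in the camera images.
- stand: Fixed beech stand, base 92 (x) x 240 (y) x 18 mm; origin under the base's centre. The shaft runs along its x, 100 mm above the table, through two cheeks (x = -22, +22 mm, up to z = 118). On it, at x = -48 (robot's side), a wooden hub with five push pegs; at x = +48 a steel ratchet wheel, ten saw teeth, 108 mm across. Pawl pivot at x = 48, y = 68, z = 165, by a steel upright (x = 34) up to z = 178.
- wheel (a joint): Angle (rad) of peg wheel, roller and ratchet together. Starts near 0 and grows as it turns backward: top pegs move to the stand's +y, the pawl's side. One notch = 0.628. Pawl down: stopped at about 0.16. Pawl up: turns freely, light friction (0.1 N m), stays where left. The pawl drops right into the next gap from about 0.45 to 0.70; beyond about 0.77 it lands on the next tooth.
- push_peg (a point): Centre of the outer end of the peg at the top of the peg wheel, leaning about 18 degrees to the stand's -y at the start and as much to +y one notch later. The five pegs are 12 mm steel rods reaching 85 mm from the shaft's axis, 72 degrees apart; hub radius 34 mm.
- pawl (a joint): Angle (rad) of the pawl about the stand's x: -0.05 to 0.05 resting between teeth, about 0.15 on a tooth tip, clear of the teeth above 0.25, stop at 0.85. Its weighted lever is over-centre: pushed past about 0.40 it falls over to the stop and stays there; pushed back below that it falls onto the wheel by itself. Needs under 1 N at the knob.
- pawl_knob (a point): Centre of the black ball knob, 22 mm, on the pawl's 8 mm stem, 75 mm above the pivot, about 237 mm above the table. Leans slightly to the stand's -y (pawl down) or some 35 degrees to +y (tipped up). Push it to +y to tip the pawl up, to -y to tip it down. The pawl's arm lies on the -y side and rises as it tips: there keep fingertips within 30 mm below the knob's centre.
- weight: Brass weight, 56 mm across, 78 mm high, beside the stand; origin under its centre. Leave alone.
- paste_jar: Paste jar with a white cap, 68 mm across, 85 mm high, beside the stand; origin under its centre. Leave alone.
- folder: Flat white bone folder, 22 x 160 x 5 mm, in front of the ratchet; origin under its centre. Leave alone.
- spool: Wooden spool, 44 mm across, 50 mm high, on the robot's side of the stand; origin under its centre. Leave alone.
- brush: Glue brush, 200 mm long, lying. Leave alone.
- book: Closed blue book, 150 x 210 x 33 mm, lying. Leave alone.
- screwdriver: Screwdriver, 180 mm long, lying. Leave alone.

How it is judged:
By the outcome, as a careful person would: the job done as asked, in the order asked, and still so for the second after the job is handed in, with the robot touching nothing.
It also fails if it takes over 72 s, if anything falls off the work surface, if the arm or the gripper's body presses on something with over 40 N, if the wrist force passes 120 N, or if a joint passes its speed limit or range.

## Working session

There is one attempt and no reset: what is moved stays moved. The work goes in short steps, Python scripts to look and compute and a tool call to move; the robot and the scene stay as the last step left them, time stands still between calls to the robot, and variables do not carry over. Pictures are saved under pics/ and viewed, at most 10 in all, crops included, and the job is handed in when it is done.

Besides the shell and the picture viewer there is one more tool, called after "Emit:" by a JSON object that holds its "api" and its "payload", one argument or row to a line. servo_tool: Moves the arm, as the interface text tells. Its arguments: {"type":"object","properties":{"rows":{"type":"array"}},"required":["rows"]}

```bash
mkdir -p pics; cat > h.py <<'E'
import numpy as np, cv2
from workcell import manip, eyes, job
from scipy.spatial.transform import Rotation as Ro
def cam(n):
    o=manip.get_obs(); d=eyes.grab_frame(n)
    if n=="wrist":
        T=np.array(d["T_tool_cam"]); q=np.array(o["orientation"]); Rt=Ro.from_quat(q[[1,2,3,0]]).as_matrix()
        Rwc=Rt@T[:3,:3]; c=Rt@T[:3,3]+np.array(o["eef_pos"]); d["R"]=Rwc.T; d["t"]=-Rwc.T@c
    d["R"]=np.array(d["R"]); d["t"]=np.array(d["t"])
    d["f"]=d["frame"].shape[0]/2/np.tan(np.radians(d["vertical_fov"])/2); return d
def ray(d,u,v):
    r=d["R"].T@np.array([(u-d["cx"])/d["f"],(v-d["cy"])/d["f"],1]); return -d["R"].T@d["t"], r/np.linalg.norm(r)
def onz(d,u,v,z):
    c,r=ray(d,u,v); return c+r*(z-c[2])/r[2]
def tri(a,pa,b,pb):
    c1,r1=ray(a,*pa); c2,r2=ray(b,*pb)
    s=np.linalg.lstsq(np.c_[r1,-r2],c2-c1,rcond=None)[0]; p,q=c1+s[0]*r1,c2+s[1]*r2
    return (p+q)/2, np.linalg.norm(p-q)
def proj(d,X):
    p=d["R"]@np.array(X)+d["t"]; return p[:2]/p[2]*d["f"]+[d["cx"],d["cy"]]
E
python3 - <<'E'
from h import *
import pickle
for n in ("side","top"):
    d=cam(n); cv2.imwrite(f"pics/{n}0.png",d["frame"]); pickle.dump(d,open(n+".pkl","wb")); print(n,-d["R"].T@d["t"],d["f"])
print(manip.get_obs())
E
```

```text
side [-0.19292098  0.62733133  0.69073974] 447.53928118411125
top [0.26671066 0.02636057 1.70608644] 516.7670180097159
{'time_s': 0.1, 'joints': array([-1.35097959e+00,  2.87092755e-01,  1.57803172e+00, -8.56477474e-06,
        1.27859764e+00, -1.50015665e-01]), 'dq': array([-0.0009117 , -0.00356443, -0.00114813,  0.00095387, -0.00095202,
       -0.00165265]), 'joint_torque': array([ 8.38684173e-04, -4.07291400e+01, -2.93699545e+01, -1.43847988e-04,
        3.37951264e-03, -1.48031070e-06]), 'eef_pos': array([ 0.24386988, -0.62877004,  0.23007444]), 'orientation': array([-1.06394186e-03,  9.82950877e-01,  1.83865276e-01, -4.12492753e-05]), 'ft_force': array([-0.61913226, -0.08919578, -0.03436029]), 'moment': array([-0.01475517, -0.02943855,  0.03162311]), 'finger_force': 0.0, 'gripper_width': 0.08540378603822839}
```

View pics/side0.png

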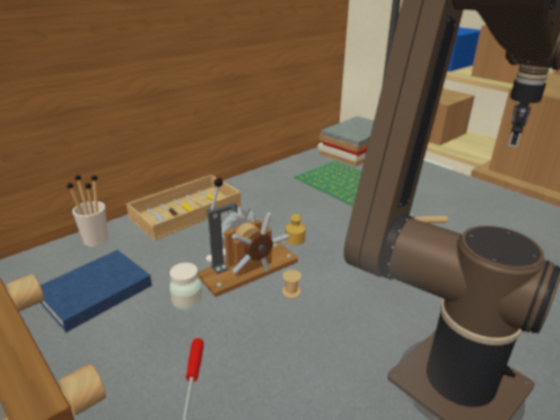

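View pics/top0.png

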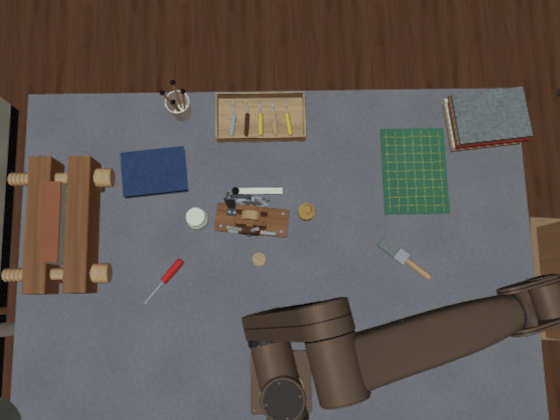

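The side view shows the stand at about (250,255), with the knob at (218,182). In the top view the stand is at (252,220), knob at (236,190), weight (307,212), jar (197,218) and spool (259,259).

```bash
python3 - <<'E'
from h import *
import pickle
t=pickle.load(open("top.pkl","rb")); s=pickle.load(open("side.pkl","rb"))
def dark(d,u,v,r=9):
    g=d["frame"].max(2)[v-r:v+r+1,u-r:u+r+1]; m=(g<45).astype(np.uint8)
    n,l,st,c=cv2.connectedComponentsWithStats(m); return [(st[i,4],c[i]+[u-r,v-r]) for i in range(1,n)]
print(dark(t,236,190,6),dark(s,218,182,7))
k,e=tri(t,(236,190),s,(218,182)); print("knob",k,e)
for n,p,z in [("c1",(218,204),.018),("c2",(289,210),.018),("c3",(287,237),.018),("c4",(215,233),.018),("weight",(307,212),.078),("jar",(196,218),.085),("spool",(259,259),.05)]: print(n,onz(t,*p,z))
a=cv2.resize(t["frame"][170:275,180:320],None,fx=4,fy=4,interpolation=2)
b=cv2.resize(s["frame"][160:310,160:320],None,fx=4,fy=4,interpolation=2)
cv2.imwrite("pics/c0.png",a);cv2.imwrite("pics/c1.png",b)
E
```

```text
[(np.int32(29), array([234.89655172, 190.65517241]))] [(np.int32(29), array([218.51724138, 182.37931034]))]
knob [0.5734195  0.12067186 0.23614706] 0.0004009395641536745
c1 [0.57277168 0.19468658 0.018     ]
c2 [ 0.54852716 -0.04005119  0.018     ]
c3 [ 0.45871944 -0.03138174  0.018     ]
c4 [0.47626351 0.20462523 0.018     ]
weight [ 0.53102708 -0.09508842  0.078     ]
jar [0.51681994 0.25750854 0.085     ]
spool [0.38601416 0.06088274 0.05      ]
```

View pics/c0.png

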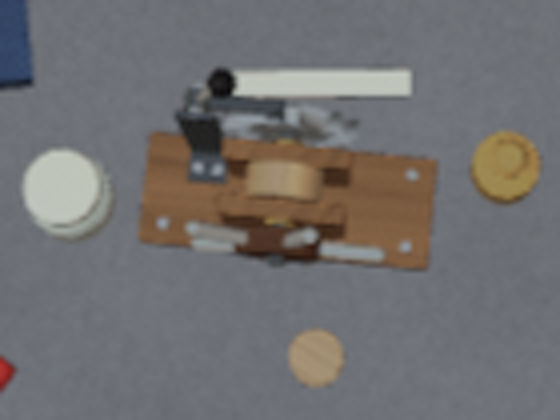

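View pics/c1.png

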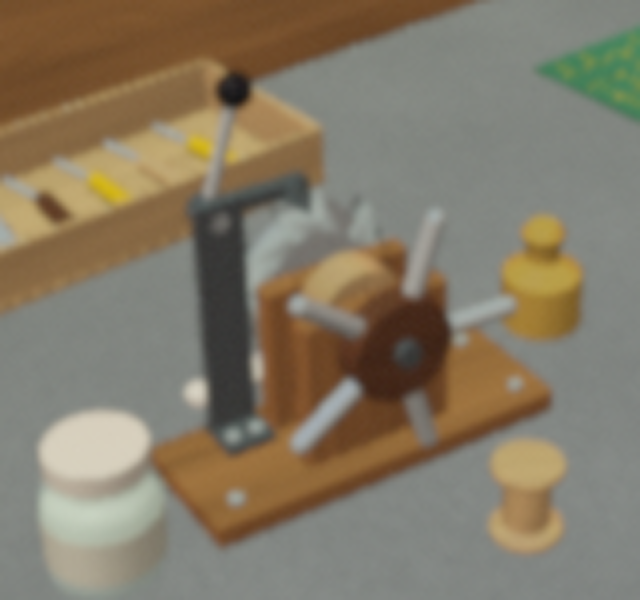

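The crops show the stand's corners at (150,133), (437,160), (428,268) and (140,242) of the top crop. The knob is at (222,84), the top peg leans to -y, and the pawl is down. I'll set the stand frame from the corners and check the knob against it.

```bash
cat >> h.py <<'E'
import json,os
def S():
    f=json.load(open("stand.json")); return np.array(f["o"]),f["yaw"]
def loc(p):
    o,w=S(); return Ro.from_euler("z",-w).apply(np.array(p)-o)
def wor(p):
    o,w=S(); return Ro.from_euler("z",w).apply(np.array(p))+o
def plan(*pts):
    "units to stand points (m), tool x=stand y, tool y=stand x, z down, from the current pose"
    o=manip.get_obs(); q=np.array(o["orientation"]); R=Ro.from_quat(q[[1,2,3,0]]); w=S()[1]
    y=Ro.from_euler("z",w).apply([0,1,0]); x=Ro.from_euler("z",w).apply([1,0,0])
    Rt=Ro.from_matrix(np.c_[y,x,[0,0,-1]])
    print("t",round(o["time_s"],2),"local",loc(o["eef_pos"]).round(4),"F",o["ft_force"].round(1),"turn",((R.inv()*Rt).as_rotvec()/np.radians(6)).round(2))
    for p in pts: print(p,(R.inv().apply(wor(p)-o["eef_pos"])/.04).round(3))
E
python3 - <<'E'
from h import *
import pickle
t=pickle.load(open("top.pkl","rb")); s=pickle.load(open("side.pkl","rb"))
c=np.array([onz(t,180+u/4,170+v/4,.018) for u,v in [(150,133),(437,160),(428,268),(140,242)]])
print(c, np.linalg.norm(c-np.roll(c,-1,0),axis=1))
d=(c[0]-c[1])+(c[3]-c[2]); e=(c[0]-c[3])+(c[1]-c[2])
yaw=-np.arctan2(d[0],d[1]); print(yaw,np.arctan2(e[1],e[0]))
o=c.mean(0); o[2]=0; json.dump({"o":list(o),"yaw":yaw},open("stand.json","w")); print(o)
k,er=tri(t,(234.9,190.65),s,(218.5,182.4)); print("knob",loc(k),er)
k,er=tri(t,(180+310/4,170+236/4),s,(160+436/4,160+215/4)); print("peg",loc(k),er)
print(proj(t,wor([-.048,-.026,.181])),proj(s,wor([-.048,-.026,.181])))
plan([.048,0,.29],[.048,.015,.22])
E
```

```text
[[ 0.57532416  0.19633608  0.018     ]
 [ 0.5485127  -0.04087993  0.018     ]
 [ 0.45871944 -0.03138174  0.018     ]
 [ 0.48452868  0.20462295  0.018     ]] [0.23872639 0.09029422 0.23741174 0.09117287]
-0.11074201816346285 -0.09816720943295511
[0.51677125 0.08217434 0.        ]
knob [0.04892479 0.04632757 0.23713446] 0.0029430260983408104
peg [-0.04830145 -0.02656969  0.17737518] 0.0009608382437809644
[257.40573641 228.83652244] [268.50022935 212.35405401]
t 0.1 local [-0.1927 -0.7367  0.2301] F [-0.6 -0.1 -0. ] turn [-2.000e-02 -1.000e-02 -1.041e+01]
[0.048, 0, 0.29] [ 13.85  -13.554  -1.465]
[0.048, 0.015, 0.22] [ 14.023 -13.883   0.285]
```

Emit:
{"api": "servo_tool", "payload": {
  "rows": [
    [[0,0,-1],[0.5,-0.5,-0.6],0],
    [[0,0,-2],[1.2,-1.2,-1.2],0],
    [[0,0,-3],[1.9,-1.9,-1.5],0],
    [[0,0,-4],[2.6,-2.5,-1.5],0],
    [[0,0,-5],[3.3,-3.2,-1.5],0],
    [[0,0,-6],[4,-3.9,-1.5],0],
    [[0,0,-7],[4.7,-4.6,-1.5],0],
    [[0,0,-8],[5.4,-5.3,-1.5],0]
  ]
}}

```text
time_s: 0.77
eef_pos: [0.369, -0.3515, 0.2908]
orientation: [-0.0, 0.822, 0.57, 0.0]
ft_force: [-0.2, 0.6, 0.4]
gripper_width: -0.0
finger_force: 0.0
```

```bash
python3 -c "
from h import *
plan([.048,-.02,.28])"
```

```text
t 0.77 local [-0.099  -0.4474  0.2908] F [-0.2  0.6  0.4] turn [-0.   -0.01 -2.37]
[0.048, -0.02, 0.28] [11.259  0.942  0.275]
```

Emit:
{"api": "servo_tool", "payload": {
  "rows": [
    [[0,0,-0.8],[0.8,0.1,0],0],
    [[0,0,-1.6],[1.7,0.2,0],0],
    [[0,0,-2.4],[2.6,0.3,0],0],
    [[0,0,-2.4],[3.5,0.4,0],0],
    [[0,0,-2.4],[4.4,0.5,0],0],
    [[0,0,-2.4],[5.3,0.6,0],0],
    [[0,0,-2.4],[6.2,0.7,0],0],
    [[0,0,-2.4],[7,0.8,0],0]
  ]
}}

```text
time_s: 1.43
eef_pos: [0.4984, -0.101, 0.2909]
orientation: [-0.0, 0.745, 0.667, -0.0]
ft_force: [0.6, -0.1, 0.4]
gripper_width: 0.0
finger_force: 0.0
```

```bash
python3 -c "
from h import *
plan([.048,.0,.28],[.048,.0,.222])"
```

```text
t 1.43 local [ 0.002  -0.1841  0.2909] F [ 0.6 -0.1  0.4] turn [-0.   -0.   -0.01]
[0.048, 0.0, 0.28] [4.602 1.147 0.274]
[0.048, 0.0, 0.222] [4.602 1.148 1.724]
```

Emit:
{"api": "servo_tool", "payload": {
  "rows": [
    [[0,0,0],[0.8,0.3,0],0],
    [[0,0,0],[1.6,0.6,0],0],
    [[0,0,0],[2.4,0.9,0.2],0],
    [[0,0,0],[3.2,1.15,0.6],0],
    [[0,0,0],[4,1.15,1.1],0],
    [[0,0,0],[4.5,1.15,1.6],0],
    [[0,0,0],[4.5,1.15,1.65],0],
    [[0,0,0],[4.5,1.15,1.65],0]
  ]
}}

```text
time_s: 2.1
eef_pos: [0.5626, 0.0713, 0.2229]
orientation: [-0.002, 0.745, 0.667, -0.002]
ft_force: [0.4, -0.5, 0.6]
gripper_width: 0.0003
finger_force: 0.0
```

```bash
python3 - <<'E'
from h import *
plan([.048,.025,.225],[.048,.075,.225])
a=cam("side");b=cam("wrist")
cv2.imwrite("pics/c2.png",np.hstack([cv2.resize(a["frame"][140:310,140:310],(400,400)),cv2.resize(b["frame"],(400,300))[:, :].copy() if 0 else cv2.copyMakeBorder(cv2.resize(b["frame"],(400,300)),0,100,0,0,0)]))
E
```

```text
t 2.1 local [ 0.0467 -0.0057  0.2229] F [ 0.4 -0.5  0.6] turn [-0.05  0.01  0.01]
[0.048, 0.025, 0.225] [ 0.768  0.033 -0.054]
[0.048, 0.075, 0.225] [ 2.018  0.034 -0.055]
```

View pics/c2.png

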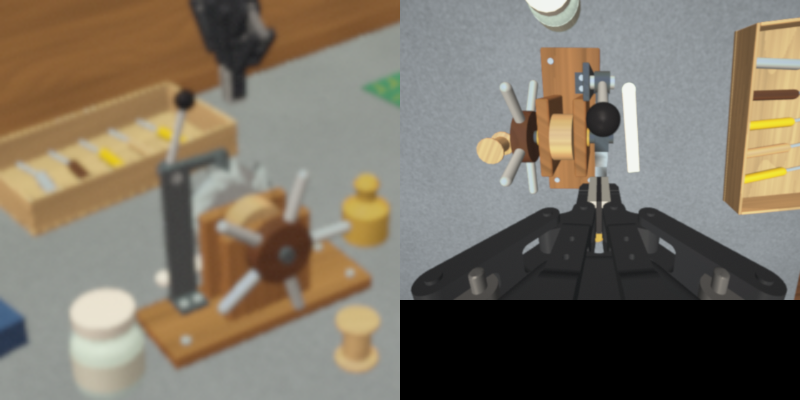

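The fingertips stand clear on the -y side of the knob, lined up with it in x (wrist view: tips at 598, knob at 603 px). Now I push it over.

Emit:
{"api": "servo_tool", "payload": {
  "rows": [
    [[0,0,0],[0.35,0.05,-0.05],0],
    [[0,0,0],[0.6,0.05,-0.05],0],
    [[0,0,0],[0.85,0.05,-0.05],0],
    [[0,0,0],[1.1,0.05,-0.05],0],
    [[0,0,0],[1.35,0.05,-0.05],0],
    [[0,0,0],[1.6,0.05,-0.05],0],
    [[0,0,0],[1.85,0.05,-0.05],0],
    [[0,0,0],[2.0,0.05,-0.05],0]
  ]
}}

```text
time_s: 2.87
eef_pos: [0.5748, 0.1514, 0.2271]
orientation: [-0.0, 0.745, 0.667, 0.0]
ft_force: [-0.7, -0.1, -0.3]
gripper_width: -0.0001
finger_force: 0.0
```

Emit:
{"api": "servo_tool", "payload": {
  "rows": [
    [[0,0,0],[0,0,0],0],
    [[0,0,0],[-0.3,0,-0.3],0],
    [[0,0,0],[-0.6,0,-0.7],0],
    [[0,0,0],[-0.9,0,-1.2],0],
    [[0,0,0],[-1.5,-0.4,-1.2],0],
    [[0,0,0],[-2.2,-0.9,-1.2],0],
    [[0,0,0],[-2.9,-1.5,-1.2],0],
    [[0,0,0],[-3.4,-2.1,-1.2],0]
  ]
}}

```text
time_s: 3.53
eef_pos: [0.475, 0.0214, 0.2762]
orientation: [0.001, 0.746, 0.666, -0.0]
ft_force: [0.9, -0.5, 0.8]
gripper_width: -0.0005
finger_force: 0.0
```

```bash
python3 - <<'E'
from h import *
plan([-.048,-.055,.155],[-.048,-.001,.155])
a=cam("side");b=cam("wrist")
cv2.imwrite("pics/c3.png",np.hstack([cv2.resize(a["frame"][140:310,140:310],(400,400)),cv2.copyMakeBorder(cv2.resize(b["frame"],(400,300)),0,100,0,0,0)]))
E
```

```text
t 3.53 local [-0.0348 -0.065   0.2762] F [ 0.9 -0.5  0.8] turn [ 0.01  0.01 -0.02]
[-0.048, -0.055, 0.155] [ 0.253 -0.334  3.03 ]
[-0.048, -0.001, 0.155] [ 1.603 -0.337  3.028]
```

View pics/c3.png

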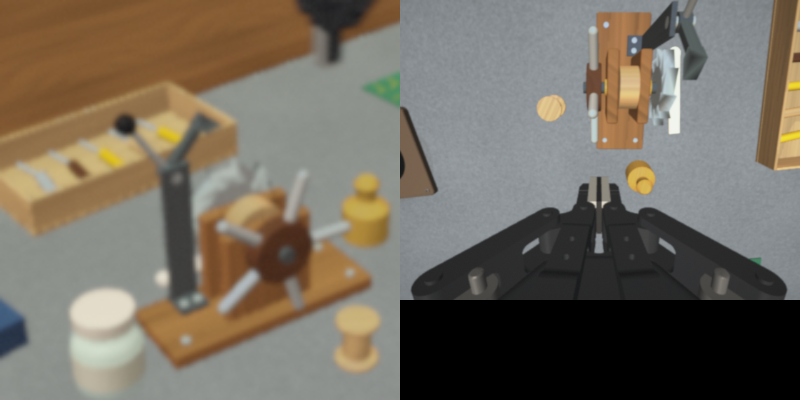

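The pawl is tipped to its stop: in the side view the knob now leans left at (125,125) and its arm is raised clear. Next I descend on the -y side of the top peg.

Emit:
{"api": "servo_tool", "payload": {
  "rows": [
    [[0,0,0],[0.2,-0.2,0.5],0],
    [[0,0,0],[0.2,-0.35,1.1],0],
    [[0,0,0],[0.2,-0.35,1.7],0],
    [[0,0,0],[0.2,-0.35,2.2],0],
    [[0,0,0],[0.2,-0.35,2.6],0],
    [[0,0,0],[0.2,-0.35,2.9],0],
    [[0,0,0],[0.2,-0.35,2.9],0],
    [[0,0,0],[0.2,-0.35,2.9],0]
  ]
}}

```text
time_s: 4.3
eef_pos: [0.4634, 0.0332, 0.1595]
orientation: [-0.0, 0.746, 0.666, -0.0]
ft_force: [-0.1, 0.2, 0.7]
gripper_width: 0.0
finger_force: 0.0
```

```bash
python3 - <<'E'
from h import *
plan([-.052,-.045,.160],[-.052,-.000,.160])
E
```

```text
t 4.3 local [-0.0476 -0.0546  0.1595] F [-0.1  0.2  0.7] turn [-0.    0.   -0.02]
[-0.052, -0.045, 0.16] [ 0.24  -0.109 -0.012]
[-0.052, -0.0, 0.16] [ 1.365 -0.111 -0.012]
```

Emit:
{"api": "servo_tool", "payload": {
  "rows": [
    [[0,0,0],[0.2,-0.1,0],0],
    [[0,0,0],[0.4,-0.1,0],0],
    [[0,0,0],[0.55,-0.1,0],0],
    [[0,0,0],[0.7,-0.1,0],0],
    [[0,0,0],[0.85,-0.1,0],0],
    [[0,0,0],[1.0,-0.1,0],0],
    [[0,0,0],[1.15,-0.1,0],0],
    [[0,0,0],[1.15,-0.1,0],0]
  ]
}}

```text
time_s: 4.97
eef_pos: [0.4643, 0.081, 0.1592]
orientation: [-0.001, 0.745, 0.667, 0.0]
ft_force: [-0.9, -0.1, -0.4]
gripper_width: 0.0001
finger_force: 0.0
```

Emit:
{"api": "servo_tool", "payload": {
  "rows": [
    [[0,0,0],[0.05,0,0],0],
    [[0,0,0],[0.1,0,0],0],
    [[0,0,0],[0.15,0,0],0],
    [[0,0,0],[0.2,0,0],0],
    [[0,0,0],[0.2,0,0],0],
    [[0,0,0],[0.2,0,0],0]
  ]
}}

```text
time_s: 5.47
eef_pos: [0.465, 0.0878, 0.159]
orientation: [-0.0, 0.746, 0.666, -0.0]
ft_force: [0.8, 0.3, -1.6]
gripper_width: -0.0
finger_force: 0.3
```

```bash
python3 - <<'E'
from h import *
plan([-.052,-.000,.160])
a=cam("side")
P=lambda th:(proj(a,wor([-.048,.085*np.sin(th-.314),.1+.085*np.cos(th-.314)]))-[140,140])*600/170
for th in (0,.45,.6,.7): print(th,P(th),(proj(a,wor([-.048,.085*np.sin(th-.314+1.257),.1+.085*np.cos(th-.314+1.257)]))-[140,140])*600/170)
cv2.imwrite("pics/c4.png",cv2.resize(a["frame"][140:310,140:310],(600,600)))
E
```

```text
t 5.47 local [-5.20e-02 -1.00e-04  1.59e-01] F [ 0.8  0.3 -1.6] turn [-0.01 -0.   -0.01]
[-0.052, -0.0, 0.16] [ 0.004  0.001 -0.024]
0 [453.85906898 255.46385436] [326.92910326 342.96864536]
0.45 [403.93795291 268.21420251] [308.65801748 397.21905899]
0.6 [387.16371382 277.74647085] [307.80952709 414.44313092]
0.7 [376.31925119 285.42722199] [308.71946974 425.30381223]
```

View pics/c4.png

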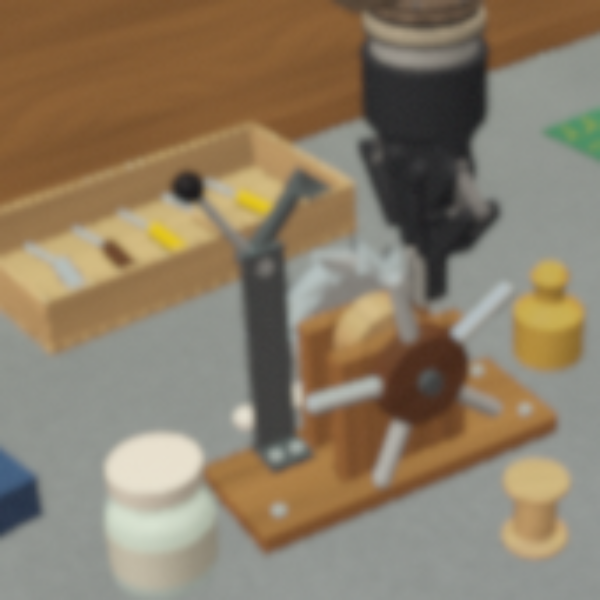

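The wheel has turned: the left peg's end at (310,403) puts it at about 0.50 rad. A few more millimetres will bring it to about 0.6.

Emit:
{"api": "servo_tool", "payload": {
  "rows": [
    [[0,0,0],[0.04,0,0],0],
    [[0,0,0],[0.08,0,0],0],
    [[0,0,0],[0.12,0,0],0],
    [[0,0,0],[0.13,0,0],0],
    [[0,0,0],[0.13,0,0],0],
    [[0,0,0],[0.13,0,0],0]
  ]
}}

```text
time_s: 6.02
eef_pos: [0.4659, 0.0929, 0.1594]
orientation: [-0.0, 0.746, 0.666, 0.0]
ft_force: [-1.0, -1.6, 0.6]
gripper_width: -0.0004
finger_force: 0.5
```

Emit:
{"api": "servo_tool", "payload": {
  "rows": [
    [[0,0,0],[-0.3,0,0],0],
    [[0,0,0],[-0.6,0,-0.3],0],
    [[0,0,0],[-0.7,0,-1],0],
    [[0,0,0],[-0.7,0,-1.8],0],
    [[0,0,0],[-0.7,0,-2.6],0],
    [[0,0,0],[-0.7,0,-3.3],0],
    [[0,0,0],[-0.7,0,-3.3],0],
    [[0,0,0],[-0.7,0,-3.3],0]
  ]
}}

```text
time_s: 6.68
eef_pos: [0.464, 0.0652, 0.2941]
orientation: [0.002, 0.746, 0.666, 0.002]
ft_force: [0.8, -0.2, -0.6]
gripper_width: 0.0001
finger_force: 0.0
```

```bash
python3 - <<'E'
from h import *
plan([.048,.15,.29],[.048,.15,.222],[.048,.09,.222])
a=cam("side");b=cam("wrist")
for th in (.45,.6,.7): print(th,*[((proj(a,wor([-.048,.085*np.sin(th-.314+k),.1+.085*np.cos(th-.314+k)]))-[140,140])*400/170).round(), (proj(b,wor([-.048,.085*np.sin(th-.314+k),.1+.085*np.cos(th-.314+k)]))*400/560+[400,0]).round()) for k in (0,1.257,-1.257)] if 0 else [x for k in (0,1.257,-1.257) for x in (((proj(a,wor([-.048,.085*np.sin(th-.314+k),.1+.085*np.cos(th-.314+k)]))-[140,140])*400/170).round(),(proj(b,wor([-.048,.085*np.sin(th-.314+k),.1+.085*np.cos(th-.314+k)]))*400/560+[400,0]).round())])
cv2.imwrite("pics/c5.png",np.hstack([cv2.resize(a["frame"][140:310,140:310],(400,400)),cv2.copyMakeBorder(cv2.resize(b["frame"],(400,300)),0,100,0,0,0)]))
E
```

```text
File "<stdin>", line 4
    for th in (.45,.6,.7): print(th,*[((proj(a,wor([-.048,.085*np.sin(th-.314+k),.1+.085*np.cos(th-.314+k)]))-[140,140])*400/170).round(), (proj(b,wor([-.048,.085*np.sin(th-.314+k),.1+.085*np.cos(th-.314+k)]))*400/560+[400,0]).round()) for k in (0,1.257,-1.257)] if 0 else [x for k in (0,1.257,-1.257) for x in (((proj(a,wor([-.048,.085*np.sin(th-.314+k),.1+.085*np.cos(th-.314+k)]))-[140,140])*400/170).round(),(proj(b,wor([-.048,.085*np.sin(th-.314+k),.1+.085*np.cos(th-.314+k)]))*400/560+[400,0]).round())])
                                                                                                                                                                                                                                          ^
SyntaxError: closing parenthesis ')' does not match opening parenthesis '['
```

```bash
python3 - <<'E'
from h import *
plan([.048,.15,.29],[.048,.15,.222],[.048,.09,.222])
a=cam("side")
for th in (.45,.6,.7):
    for k in (0,1.257,-1.257):
        X=wor([-.048,.085*np.sin(th-.314+k),.1+.085*np.cos(th-.314+k)]); print(th,k,((proj(a,X)-[140,140])*600/170).round())
cv2.imwrite("pics/c5.png",cv2.resize(a["frame"][140:310,140:310],(600,600)))
E
```

```text
t 6.68 local [-0.0506 -0.0227  0.2941] F [ 0.8 -0.2 -0.6] turn [ 0.06 -0.01 -0.01]
[0.048, 0.15, 0.29] [4.32  2.458 0.122]
[0.048, 0.15, 0.222] [4.317 2.448 1.822]
[0.048, 0.09, 0.222] [2.817 2.45  1.82 ]
0.45 0 [404. 268.]
0.45 1.257 [309. 397.]
0.45 -1.257 [516. 291.]
0.6 0 [387. 278.]
0.6 1.257 [308. 414.]
0.6 -1.257 [509. 279.]
0.7 0 [376. 285.]
0.7 1.257 [309. 425.]
0.7 -1.257 [503. 273.]
```

View pics/c5.png

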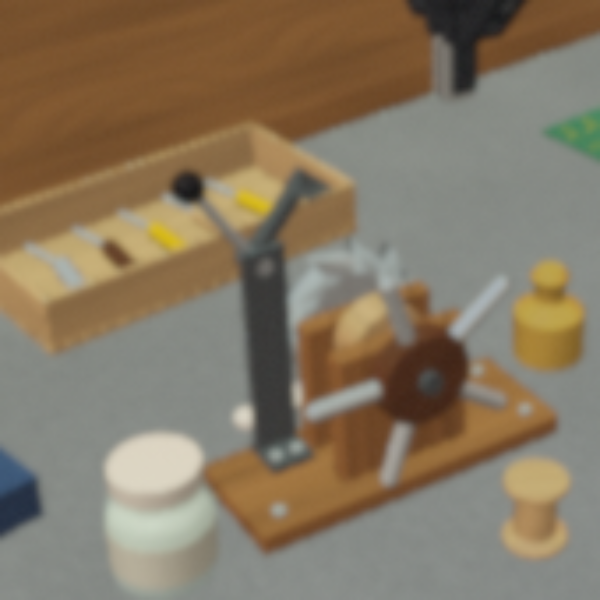

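The wheel reads about 0.58 rad (peg ends at (310,411) and (505,279)), inside the drop window. Now I go round above to the knob's +y side.

Emit:
{"api": "servo_tool", "payload": {
  "rows": [
    [[0,0,0],[0.6,0.3,-0.1],0],
    [[0,0,0],[1.3,0.7,-0.1],0],
    [[0,0,0],[2,1.1,-0.1],0],
    [[0,0,0],[2.7,1.5,-0.1],0],
    [[0,0,0],[3.4,1.9,-0.1],0],
    [[0,0,0],[4.1,2.2,-0.1],0],
    [[0,0,0],[4.4,2.4,0],0],
    [[0,0,0],[4.4,2.4,0],0]
  ]
}}

```text
time_s: 7.4
eef_pos: [0.5776, 0.2313, 0.2873]
orientation: [-0.002, 0.745, 0.667, -0.002]
ft_force: [-0.7, 0.0, -0.1]
gripper_width: -0.0
finger_force: 0.0
```

Emit:
{"api": "servo_tool", "payload": {
  "rows": [
    [[0,0,0],[0,0,0.4],0],
    [[0,0,0],[0,0,0.9],0],
    [[0,0,0],[0,0,1.4],0],
    [[0,0,0],[0,0,1.9],0],
    [[0,0,0],[0,0,1.9],0],
    [[0,0,0],[0,0,1.9],0]
  ]
}}

```text
time_s: 7.9
eef_pos: [0.5761, 0.2283, 0.2129]
orientation: [-0.001, 0.746, 0.666, -0.002]
ft_force: [-0.4, -0.4, 0.3]
gripper_width: -0.0001
finger_force: 0.0
```

```bash
python3 - <<'E'
from h import *
plan([.048,.085,.217])
E
```

```text
t 7.9 local [0.0428 0.1518 0.2129] F [-0.4 -0.4  0.3] turn [-0.05  0.02 -0.02]
[0.048, 0.085, 0.217] [-1.669  0.132 -0.1  ]
```

Emit:
{"api": "servo_tool", "payload": {
  "rows": [
    [[0,0,0],[-0.3,0.1,-0.1],0],
    [[0,0,0],[-0.55,0.1,-0.1],0],
    [[0,0,0],[-0.8,0.1,-0.1],0],
    [[0,0,0],[-1.05,0.1,-0.1],0],
    [[0,0,0],[-1.25,0.1,-0.1],0],
    [[0,0,0],[-1.45,0.1,-0.1],0],
    [[0,0,0],[-1.65,0.1,-0.1],0],
    [[0,0,0],[-1.75,0.1,-0.1],0]
  ]
}}

```text
time_s: 8.57
eef_pos: [0.5737, 0.1578, 0.2191]
orientation: [0.0, 0.746, 0.666, -0.0]
ft_force: [-0.4, -0.7, -0.6]
gripper_width: 0.0001
finger_force: 0.0
```

Emit:
{"api": "servo_tool", "payload": {
  "rows": [
    [[0,0,0],[0,0,0],0],
    [[0,0,0],[0,0,0],0],
    [[0,0,0],[0.3,0,-0.1],0],
    [[0,0,0],[0.7,0,-0.4],0],
    [[0,0,0],[1.2,0,-1],0],
    [[0,0,0],[1.6,0,-1.6],0],
    [[0,0,0],[1.6,0,-2.2],0],
    [[0,0,0],[1.6,0,-2.4],0]
  ]
}}

```text
time_s: 9.23
eef_pos: [0.5823, 0.2253, 0.3204]
orientation: [0.002, 0.745, 0.667, 0.003]
ft_force: [0.1, -0.6, 0.8]
gripper_width: 0.0002
finger_force: 0.0
```

```bash
python3 - <<'E'
from h import *
plan()
a=cam("side");t=cam("top")
for n,ang in (("down",-.285),("ontooth",-.135),("up",.565)): print(n,((proj(a,wor([.048,.068+.075*np.sin(ang),.165+.075*np.cos(ang)]))-[140,140])*400/170).round())
cv2.imwrite("pics/c6.png",np.hstack([cv2.resize(a["frame"][140:310,140:310],(400,400)),cv2.resize(t["frame"][170:270,180:280],(400,400))]))
E
```

```text
t 9.23 local [0.0493 0.1495 0.3204] F [ 0.1 -0.6  0.8] turn [ 0.06 -0.03  0.01]
down [183. 100.]
ontooth [173. 101.]
up [126. 125.]
```

View pics/c6.png

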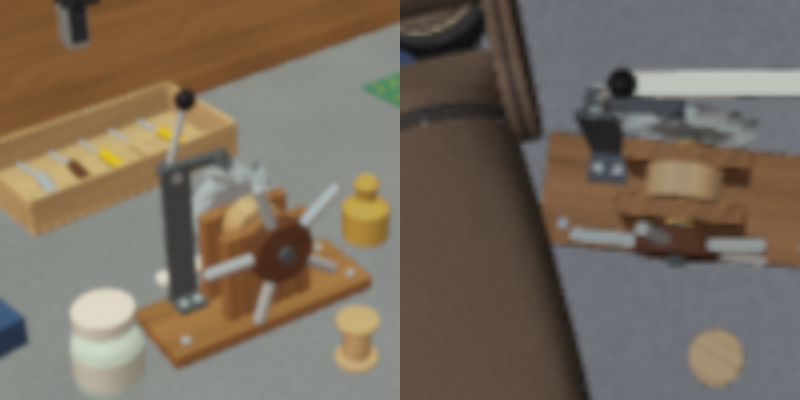

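The knob is back at (185,99), where (183,100) is expected for fully seated. The wheel is one notch on, and the gripper is clear of everything.

```bash
python3 -c "
from h import *
print(job.hand_in())"
```

```text
the job is handed in; nothing more can be done
None
```

The roller is eased by one notch: the last pictures show the wheel at about 0.6 rad and the pawl seated down between the next two teeth, and the job is handed in (about 9 s of robot time used).

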